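# Clamp the filled jars in the carrier

### The job

Get the filled jars ready to travel: stand every jar that is on the table upright in the carrier bay with the same colour as its lid and flip the orange-knobbed pawl lever over to its hold side, towards the wedge; only then pick up the wooden mallet and drive the yellow-ended wedge in with at least two separate taps, backing the mallet off in between, until it stops advancing and sits tight; touch the wedge only with the mallet. Finally lay the mallet back in its own red slot, head in the pocket, leaving the jars clamped in their bays, the pawl on hold and the spatula, spice jar and mug where they are.

Things in the scene. Friction and masses are not known exactly. Their poses are not given: they have to be found in the camera images.
- jar_green_mid (a point): Centre of a filled glass jar with green lid and band: upright cylinder 60 mm in diameter, 120 mm tall (this point is half-way up), 0.3 kg, bottom-heavy, z up; the lid is its top 22 mm, 58 mm in diameter. Best gripped in its upper half. Three or all four jars are present; an absent jar reads None throughout.
- jar_yellow_mid (a point): Centre of a filled glass jar with yellow lid and band: upright cylinder 60 mm in diameter, 120 mm tall (this point is half-way up), 0.3 kg, bottom-heavy, z up; the lid is its top 22 mm, 58 mm in diameter. Best gripped in its upper half. Three or all four jars are present; an absent jar reads None throughout.
- jar_blue_mid (a point): Centre of a filled glass jar with blue lid and band: upright cylinder 60 mm in diameter, 120 mm tall (this point is half-way up), 0.3 kg, bottom-heavy, z up; the lid is its top 22 mm, 58 mm in diameter. Best gripped in its upper half. Three or all four jars are present; an absent jar reads None throughout.
- jar_black_mid (a point): Centre of a filled glass jar with black lid and band: upright cylinder 60 mm in diameter, 120 mm tall (this point is half-way up), 0.3 kg, bottom-heavy, z up; the lid is its top 22 mm, 58 mm in diameter. Best gripped in its upper half. Three or all four jars are present; an absent jar reads None throughout.
- bay_green_mid (a point): Where the middle of the green jar is when clamped in the green bay (60 mm above the bay floor, which is 8 mm above the table). Bay marked by a green disc on its floor and a green tab on the back rail. Axes are the carrier's. With the wedge loose the bay's clear space spans -39 to +30 mm in x and +-39 mm in y of this point: set a jar down about 4 mm to its -x side.
- bay_yellow_mid (a point): Where the middle of the yellow jar is when clamped in the yellow bay (60 mm above the bay floor, which is 8 mm above the table). Bay marked by a yellow disc on its floor and a yellow tab on the back rail. Axes are the carrier's. With the wedge loose the bay's clear space spans -39 to +30 mm in x and +-39 mm in y of this point: set a jar down about 4 mm to its -x side.
- bay_blue_mid (a point): Where the middle of the blue jar is when clamped in the blue bay (60 mm above the bay floor, which is 8 mm above the table). Bay marked by a blue disc on its floor and a blue tab on the back rail. Axes are the carrier's. With the wedge loose the bay's clear space spans -39 to +30 mm in x and +-39 mm in y of this point: set a jar down about 4 mm to its -x side.
- bay_black_mid (a point): Where the middle of the black jar is when clamped in the black bay (60 mm above the bay floor, which is 8 mm above the table). Bay marked by a black disc on its floor and a black tab on the back rail. Axes are the carrier's. With the wedge loose the bay's clear space spans -39 to +30 mm in x and +-39 mm in y of this point: set a jar down about 4 mm to its -x side.
- carrier: Wooden carrier, four bays 84 mm apart along its y; which colour is where changes. Origin under its middle; x from the robot towards the back rail, 350 mm long in y. Dividers, back rail, clamp bar and front rail 44 mm, wedge 52 mm high above the table. The wedge lies on the robot's side of the bays; driving it in moves the clamp bar 9 mm in +x, pushing jars against the back rail.
- pawl (a joint): Pawl lever at the carrier's -y end, rad: 0 to 0.15 at the start, leaning 0.5 rad towards -y (free side); 1.0 is fully over, leaning 0.5 rad towards +y (hold side). Push its rod or knob along the carrier's +y; about 1 to 2 N at the knob; stays where it is left.
- pawl_knob (a point): Centre of the pawl lever's orange knob (22 mm ball), 60 mm from the hinge, which is 34 mm above the table; the knob swings in an arc in the carrier's y-z plane, 57 mm long from one side to the other; rod 10 mm thick. The hinge block is 26 x 30 mm and 34 mm high; the jars' bays are 58 mm away in +x. Turns with the lever.
- wedge (a joint): How far the wedge is driven in, m: starts between 0 and 0.010, stops at about 0.060, where the bar meets the jars; home beyond 0.055. It slides only along the carrier's -y, stays where it is left, and resists with about 5 N of friction (plus 20 N per m/s, and sliding the jars). The clamp bar follows, 0.15 mm for each mm.
- wedge_face (a point): Centre of the wedge's yellow striking face, 32 mm wide (x) by 34 mm high, 35 mm above the table; moves with the wedge. Axes are the carrier's: the face looks along +y and is struck in the -y direction. The front rail beside the wedge begins 110 mm to the -y side of the fully loose face; the base plate beneath (8 mm high) begins 5 mm to its -y side.
- mallet_grip (a point): Where to grip the wooden mallet: mid-handle line, 24 mm above the underside of the lying mallet. x along the handle to the head, z up. Handle 24 mm wide, 28 mm high. Head 48 x 70 x 48 mm (x, y, z), centre 54 mm along +x; striking faces look along +y and -y, 35 mm from its centre. Handle ends in a knob 34 mm wide, 48 mm high, at x -102 to -122 mm. Red sleeve. 0.26 kg; lies flat.
- slot_red_mid (a point): Centre of the floor (6 mm above the table) of the mallet's own slot, a red plate 230 x 104 mm. x towards the head pocket: side lips 10 mm above the floor at y +-46 mm from x = 48 to 112 mm, end lips at x = 109 and -109 mm. The mallet lies in it with its head towards +x, mallet_grip at about x = 22, y = 0, z = 24 mm. Open beside the handle.
- slot_grey_mid (a point): The same point of the other slot, grey, which holds the spatula; not for the mallet.
- spatula: Spatula 190 mm long with a black handle, lying in the grey slot. Leave it alone.
- spice: Small amber spice jar with a red lid, 44 mm in diameter, 95 mm tall, origin under its centre. Leave it alone.
- cup: White mug, 76 mm in diameter, 85 mm tall, origin under its centre. Leave it alone.
Mind the look-alikes: they are no part of the job. Of the things that look like the part that bears mallet_grip, the largest one is meant.

How it is judged:
By the outcome, as a careful person would: the job done as asked, in the order asked, and still so for the second after the job is handed in, with the robot touching nothing.
Of jar_green, jar_yellow, jar_blue, jar_black only 3 to 4 are there at a start; the rules pass over those that are not, and their reading is None.
At some moment in a run one of jar_green, jar_yellow, jar_blue, jar_black, mallet may be knocked a few centimetres aside while the robot is not near it.
It also fails if it takes over 208 s, if anything falls off the work surface, if the arm or the gripper's body presses on something with over 40 N, if the wrist force passes 120 N, or if a joint passes its speed limit or range.

### The arm

A 6-joint arm with a two-finger parallel gripper is mounted at the origin on the work surface. World frame = base frame: x ahead of the robot, y to its left, z up, the work surface at z = 0. Lengths are in m, angles in rad, forces in N, time in s.
With the tool pointing down it reaches from about 0.375 to 0.925 m from the base axis. Payload 5.7 kg.
Tool frame: the origin (TCP) lies midway between the tips of the shut fingers; the grasp point (between the pads) lies 19 mm behind it; z points along the fingers, x is the direction in which the jaws open and shut, and the axes are right-handed (so a half turn about z gives the same grasp; the last joint's range is limited). The gripper opens to 88 mm and grips with 3 to 60 N. Pads are 20 mm wide; open, the fingers measure 115 mm over their backs; the gripper's body (75 mm by 178 mm) begins 61 mm behind the grasp point.
Start: joints at [-1.455, 0.359, 1.51, -0, 1.272, -0.115], TCP at [0.137, -0.584, 0.195] pointing down, gripper open.
Joint ranges: [-2.97, 2.97], [-1.01, 2.36], [0.21, 2.38], [-0.96, 4.11], [0.2, 2.71], [-2.98, 2.98]. Speed limits (rad/s): [2.39, 2.39, 3.14, 3.14, 3.14, 3.14].

### API

Orientations are given as a unit quaternion [x, y, z, w].
In Python, from bench import move_ptp, servo_line, goto_joints, move_gripper, sleep, inverse_kinematics, capture, PlanningError, close_job, spot_in, silhouettes, current_clock, current_joint_pos, current_qvel, current_joint_torque, current_position, current_orientation, current_force, current_torque, current_finger_gap gives the robot as it stands. Calls block until the motion is done:
- move_ptp(position, orientation): joint-space move of the TCP to a pose.
- servo_line(position, orientation=None, rate=0.15, contact_N=None): straight line of the TCP; orientation=None keeps the orientation; rate is the mean speed in m/s. With contact_N (N) it stops when the force on the tool has changed by that much, and returns True; else False.
- goto_joints(angles): joint-space move.
- move_gripper(opening): finger opening in m; the grip force is fixed at half the most; returns when the fingers have stopped.
- sleep(seconds).
- inverse_kinematics(position, orientation): joint angles nearest the present ones, or None.
- capture(name): name is "side" or "top"; returns a dict with "image" (384x512x3 uint8, blue, green, red), "range_z" (384x512 float32, m along the optical axis (not along the pixel's ray), 0 where there is no reading), "intrinsics" (3x3 intrinsics, pixels), "R" (3x3) and "t" (3): a world point X has camera coordinates R X + t. Camera axes: x right, y down, z forward; pixel columns grow to the right and rows downward; lengths in m; the calibration is good to about 2 mm. A picture is of the moment at which its call begins.
A pose or a line that the arm cannot do raises PlanningError and nothing moves.
- close_job(): hands the job in, once; it reports no verdict.
Trained networks look in the newest picture that a camera, given by its name, has taken for a name from the list of things; names that differ only in an ending like _2 or _b are one class to them, and where a whole thing is asked for, a point or a joint stands for the part that bears it (a point fixed in the world has none). Each returns a list of dicts, best first, with "conf" (0 to 1); they miss things now and then, are a little off and sometimes report something else, mostly with a low value. They report only what shows in the picture. A call takes as long as a camera call. They do not tell look-alikes from the thing itself.
- spot_in(camera, query): "xy" ([column, row] in pixels, amid what is visible of it).
- silhouettes(camera, query): "region" (384x512 bool, what is visible of it) and "xy" ([column, row] in pixels, amid what is visible of it).
Readings, each from a call of its own:
- current_clock(): time.
- current_joint_pos(): joint angles.
- current_qvel(): joint speeds.
- current_joint_torque(): joint torques, N m.
- current_position(): TCP position.
- current_orientation(): TCP orientation.
- current_force(): force on the tool from outside, world axes, zero at the start.
- current_torque(): the same for the moment, N m.
- current_finger_gap(): finger opening in m.
Only numpy, scipy, OpenCV 4.12 (cv2) and the standard library are available. Lean on these libraries where they do the work, as an engineer would, in place of code of your own. Each camera call takes 0.05 s, during which the arm holds its last target. There are 200 camera calls.

## Working session

There is one attempt and no reset: what is moved stays moved. The work goes in short steps, each a Python script; the robot and the scene stay as the last script left them, time stands still between calls to the robot, and variables do not carry over. Pictures are saved under pics/ and viewed, about 12 in all and at most 16, crops included, and the job is handed in when it is done.

```bash
ls; mkdir -p pics; python3 - <<'E'
from bench import *
import cv2,numpy as np
for n in("top","side"):
    c=capture(n); cv2.imwrite(f"pics/{n}0.png",c["image"]); print(n,c["R"].round(3).tolist(),c["t"].round(3),c["intrinsics"].round(1).tolist())
    for q in "jar_green_mid jar_yellow_mid jar_blue_mid jar_black_mid carrier pawl_knob wedge_face wedge mallet_grip slot_red_mid slot_grey_mid spatula spice cup bay_green_mid bay_yellow_mid bay_blue_mid bay_black_mid".split():
        try:
            for d in spot_in(n,q)[:4]:
                u,v=d["xy"];z=c["range_z"][int(v),int(u)]
                K=c["intrinsics"];p=c["R"].T@(np.linalg.inv(K)@[u*z,v*z,z]-c["t"])
                print(q,round(d["conf"],2),np.round(d["xy"]),p.round(3))
        except Exception as e: print(q,e)
print(current_clock(),current_orientation())
E
```

```text
pics
top [[-0.012, -1.0, -0.012], [-0.99, 0.014, -0.139], [0.139, 0.011, -0.99]] [0.136 0.506 1.364] [[421.4, 0.0, 254.0], [0.0, 421.4, 189.8], [0.0, 0.0, 1.0]]
jar_green_mid 0.71 [268. 147.] [0.658 0.079 0.01 ]
jar_yellow_mid 0.61 [290. 207.] [0.442 0.016 0.124]
jar_yellow_mid 0.4 [254. 170.] [0.57  0.127 0.055]
jar_blue_mid 0.56 [257. 209.] [0.437 0.121 0.115]
jar_blue_mid 0.33 [282. 159.] [0.608 0.034 0.045]
jar_black_mid 0.68 [364. 144.] [ 0.637 -0.223  0.118]
carrier 0.95 [282. 161.] [0.604 0.035 0.044]
pawl_knob 0.66 [213. 132.] [0.692 0.261 0.096]
pawl_knob 0.46 [334. 163.] [ 0.584 -0.13   0.091]
wedge_face 0.96 [259. 172.] [0.565 0.113 0.054]
wedge_face 0.66 [335. 162.] [ 0.587 -0.132  0.091]
wedge_face 0.54 [382. 209.] [ 0.44  -0.293  0.021]
wedge 0.86 [255. 172.] [0.564 0.125 0.054]
wedge 0.51 [292. 143.] [ 0.674 -0.002  0.007]
wedge 0.2 [174. 139.] [0.695 0.406 0.004]
mallet_grip 0.85 [181. 186.] [0.531 0.378 0.002]
mallet_grip 0.71 [ 76. 193.] [0.506 0.728 0.026]
slot_red_mid 0.84 [422. 207.] [ 0.448 -0.436  0.003]
slot_grey_mid 0.7 [378. 210.] [ 0.439 -0.287  0.004]
slot
[... 1106 characters left out ...]
l_knob 0.51 [242. 154.] [ 0.577 -0.142  0.094]
wedge_face 0.74 [237. 204.] [0.561 0.167 0.05 ]
mallet_grip 0.91 [233. 357.] [0.499 0.742 0.035]
mallet_grip 0.85 [248. 249.] [0.502 0.372 0.022]
mallet_grip 0.82 [321. 224.] [0.267 0.239 0.027]
slot_red_mid 0.8 [271. 146.] [ 0.467 -0.421  0.004]
slot_grey_mid 0.72 [271. 157.] [ 0.458 -0.286  0.01 ]
spatula 0.73 [269. 156.] [ 0.472 -0.314  0.005]
spice 0.56 [192. 219.] [0.695 0.286 0.065]
cup 0.74 [193. 246.] [0.658 0.43  0.075]
cup 0.48 [269. 156.] [ 0.469 -0.297  0.01 ]
bay_green_mid 0.68 [227. 153.] [ 0.656 -0.216  0.061]
bay_black_mid 0.6 [273. 146.] [ 0.457 -0.419  0.006]
1.9 [ 7.83816924e-01 -6.20991971e-01 -2.64281520e-05 -2.64803859e-05]
```

```bash
python3 - <<'E'
import cv2
a=cv2.imread("pics/top0.png");b=cv2.imread("pics/side0.png")
cv2.imwrite("pics/v1.png",cv2.resize(a[90:290,40:460],(798,380),interpolation=cv2.INTER_CUBIC))
cv2.imwrite("pics/v2.png",cv2.resize(b[130:384,120:360],(567,600),interpolation=cv2.INTER_CUBIC))
E
```

```text
(no output)
```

View pics/v1.png

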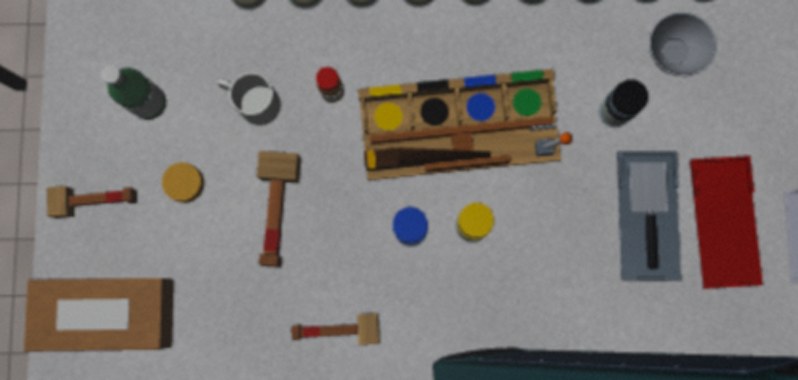

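View pics/v2.png

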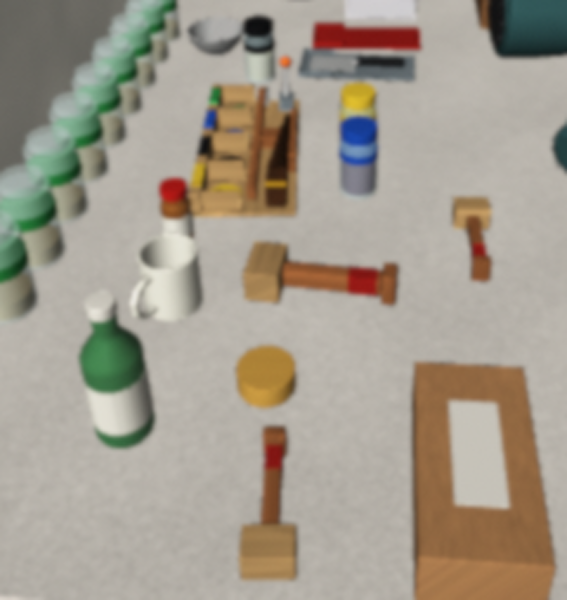

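Candidates for the mallet, as top-image pixels: (88,192) small at far left, (185,198) large in the middle and (217,263) small at the front. I choose the large one at (185,198). The jars present are blue (257,209), yellow (290,207) and black (369,145). The row of green-lidded jars at the far edge is background so far. The spice jar (214,132), mug (172,140), bottle, tin and box are clutter.

```bash
cat > h.py <<'E'
from bench import *
import cv2,numpy as np
def cloud(c):
    K=c["intrinsics"];z=c["range_z"].astype(float);v,u=np.mgrid[:384,:512]
    P=np.stack([(u-K[0,2])/K[0,0]*z,(v-K[1,2])/K[1,1]*z,z],-1)
    W=(P-c["t"])@c["R"]; W[z<=0]=np.nan; return W
def colmask(c,n):
    H=cv2.cvtColor(c["image"],cv2.COLOR_BGR2HSV);h,s,v=[H[...,i].astype(int) for i in range(3)]
    return {"green":(h>45)&(h<85)&(s>120),"yellow":(h>21)&(h<34)&(s>170)&(v>90),"blue":(h>100)&(h<130)&(s>150),"black":(v<45),
      "red":((h<5)|(h>174))&(s>170),"orange":(h>=5)&(h<15)&(s>190)&(v>150)}[n]
def blobs(c,n,zlo,zhi,amin=8,box=None):
    W=cloud(c);m=colmask(c,n)&(W[...,2]>zlo)&(W[...,2]<zhi)
    if box: m&=(W[...,0]>box[0])&(W[...,0]<box[1])&(W[...,1]>box[2])&(W[...,1]<box[3])
    k,L,st,_=cv2.connectedComponentsWithStats(m.astype(np.uint8))
    out=[]
    for i in range(1,k):
        if st[i,4]>=amin:
            Q=W[L==i];out.append((st[i,4],Q.mean(0).round(4),Q.min(0).round(3),Q.max(0).round(3)))
    return sorted(out,key=lambda o:-o[0])
E
python3 - <<'E'
from h import *
c=capture("top");cv2.imwrite("pics/c.png",c["image"])
for n in("green","yellow","blue","black"):
    print(n)
    for lo,hi in((.1,.14),(-.01,.022),(.035,.06)):
        for b in blobs(c,n,lo,hi,8,(.3,1.2,-.7,.6))[:4]: print(lo,b[0],*[x.tolist() for x in b[1:]])
print("red",[b for b in blobs(c,"red",-.01,.07)]);print("orange",blobs(c,"orange",.03,.13,4))
for n in("top","side"):
    c=capture(n)
    W=cloud(c)
    for d in silhouettes(n,"mallet_grip")[:4]:
        m=d["region"];Q=W[m&(W[...,2]>.012)];
        if len(Q)<10: continue
        mu,ax=cv2.PCACompute(Q[:,:2].astype(np.float32),None);pr=(Q[:,:2]-mu)@ax.T
        print(n,d["conf"],d["xy"],len(Q),mu,ax[0],np.ptp(pr,axis=0),pr.min(0),pr.max(0),Q[:,2].max())
s=capture("side")["image"];W=cloud(capture("side"));m=colmask(capture("side"),"green")
print("green side",[(b[0],b[1]) for b in blobs(capture("side"),"green",-.05,.2,20)])
E
```

```text
green
0.1 38 [0.8599, -0.4059, 0.109] [0.854, -0.436, 0.1] [0.871, -0.386, 0.118]
0.1 35 [0.8598, -0.3024, 0.1077] [0.854, -0.334, 0.1] [0.873, -0.28, 0.122]
0.1 30 [0.8576, -0.098, 0.1079] [0.853, -0.128, 0.102] [0.866, -0.078, 0.118]
0.1 30 [0.858, 0.003, 0.1061] [0.853, -0.026, 0.101] [0.866, 0.029, 0.116]
-0.01 166 [0.6701, -0.0883, 0.0095] [0.646, -0.113, 0.0] [0.693, -0.064, 0.017]
0.035 78 [0.7069, -0.0849, 0.0483] [0.7, -0.113, 0.037] [0.716, -0.057, 0.056]
yellow
0.1 251 [0.4456, 0.0176, 0.1201] [0.419, -0.011, 0.103] [0.473, 0.045, 0.127]
-0.01 183 [0.6478, 0.1627, 0.0092] [0.622, 0.138, 0.001] [0.677, 0.187, 0.017]
0.035 80 [0.6845, 0.1662, 0.0475] [0.677, 0.137, 0.039] [0.694, 0.194, 0.054]
0.035 26 [0.561, 0.1908, 0.0526] [0.549, 0.184, 0.048] [0.577, 0.195, 0.058]
blue
0.1 249 [0.4396, 0.125, 0.1199] [0.413, 0.098, 0.101] [0.468, 0.151, 0.126]
-0.01 149 [0.6623, -0.0046, 0.0098] [0.64, -0.027, 0.003] [0.684, 0.018, 0.019]
0.035 71 [0.6994, -0.0015, 0.0474] [0.692, -0.028, 0.037] [0.708, 0.023, 0.056]
black
0.1 250 [0.6473, -0.2434, 0.1197] [0.623, -0.273, 0.1] [0.674, -
[... 2087 characters left out ...]
 [235.6, 358.1] 848 [[0.50009304 0.7169921 ]] [-0.07823898  0.99693465] [0.15145998 0.05253141] [-0.10279816 -0.02629424] [0.04866182 0.02623717] 0.03874442326161419
side 0.26 [269.0, 156.5] 66 [[ 0.42016244 -0.2905387 ]] [ 0.9994829 -0.0321564] [0.13698471 0.02168508] [-0.04494021 -0.01205398] [0.09204449 0.0096311 ] 0.028020240436314372
green side [(np.int32(309), array([0.678 , 0.6213, 0.1282])), (np.int32(107), array([0.8759, 0.4478, 0.0809])), (np.int32(62), array([0.8662, 0.3391, 0.0814])), (np.int32(47), array([0.8652, 0.2362, 0.082 ])), (np.int32(37), array([0.8648, 0.1316, 0.0819])), (np.int32(27), array([0.8636, 0.0235, 0.0816])), (np.int32(22), array([ 0.8636, -0.0808,  0.081 ]))]
```

Head of the chosen mallet at (0.56,0.35). The row of green lids at x≈0.87 needs a closer look to see whether one is the real green jar.

```bash
python3 - <<'E'
from h import *
a=capture("top");b=capture("side")
A=cv2.resize(a["image"][60:110,60:512],(796,88),interpolation=cv2.INTER_CUBIC)
B=cv2.resize(b["image"][90:290,90:240],(375,500),interpolation=cv2.INTER_CUBIC)
C=cv2.resize(a["image"][130:215,225:350],(420,286),interpolation=cv2.INTER_CUBIC)
D=cv2.resize(a["image"][160:235,160:215],(157,214),interpolation=cv2.INTER_CUBIC)
o=np.zeros((590,800,3),np.uint8);o[:88,:796]=A;o[90:590,:375]=B;o[90:376,378:798]=C;o[378:592,378:535]=D[:212]
cv2.imwrite("pics/v3.png",o)
W=cloud(b)
for x in np.arange(1): pass
m=(W[...,0]>.84)&(W[...,0]<1.0)&(W[...,2]>.05)&(W[...,2]<.2)&(abs(W[...,1])<.6)
Q=W[m];print(np.histogram(Q[:,2],12))
for y in np.arange(-.5,.6,.05):
    q=Q[abs(Q[:,1]-y)<.025]; 
    if len(q):print(round(y,2),len(q),q.max(0).round(3),q.min(0).round(3))
E
```

```text
(array([179, 189, 170, 177, 204, 225, 213, 264, 285, 585, 258, 992]), array([0.05004349, 0.05736852, 0.06469354, 0.07201857, 0.0793436 ,
       0.08666863, 0.09399366, 0.10131869, 0.10864371, 0.11596874,
       0.12329377, 0.1306188 , 0.13794383]))
-0.45 16 [ 0.913 -0.425  0.137] [ 0.854 -0.441  0.092]
-0.4 162 [ 0.926 -0.38   0.138] [ 0.85  -0.424  0.051]
-0.35 17 [ 0.918 -0.326  0.136] [ 0.863 -0.353  0.119]
-0.3 188 [ 0.922 -0.277  0.137] [ 0.851 -0.324  0.051]
-0.25 20 [ 0.916 -0.225  0.137] [ 0.86  -0.275  0.103]
-0.2 226 [ 0.926 -0.175  0.137] [ 0.852 -0.225  0.051]
-0.15 13 [ 0.905 -0.125  0.135] [ 0.863 -0.175  0.081]
-0.1 225 [ 0.924 -0.075  0.138] [ 0.851 -0.125  0.051]
-0.05 67 [ 0.912 -0.025  0.135] [ 0.863 -0.075  0.051]
-0.0 215 [0.927 0.025 0.138] [ 0.851 -0.022  0.051]
0.05 130 [0.913 0.04  0.137] [0.86  0.025 0.05 ]
0.1 211 [0.924 0.125 0.136] [0.851 0.078 0.051]
0.15 214 [0.921 0.145 0.138] [0.857 0.125 0.05 ]
0.2 203 [0.927 0.225 0.137] [0.851 0.18  0.05 ]
0.25 314 [0.921 0.249 0.137] [0.854 0.225 0.051]
0.3 211 [0.928 0.325 0.137] [0.851 0.286 0.052]
0.35 435 [0.924 0.354 0.137] [0.853 0.325 0.05 ]
0.4 209 [0.927 0.425 0.137] [0.851 0.389 0.053]
0.45 665 [0.924 0.461 0.137] [0.851 0.425 0.05 ]
```

View pics/v3.png

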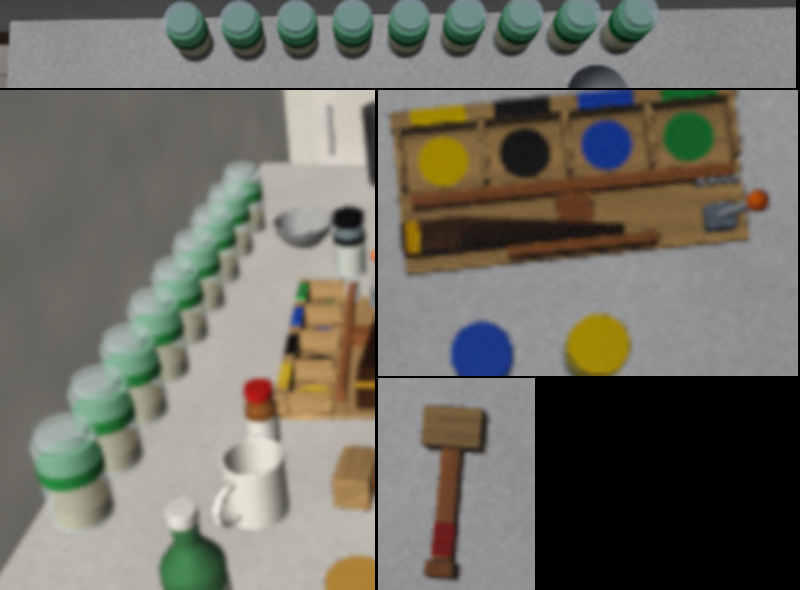

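The nine rear jars are identical, pale-lidded and about 138 mm tall, so they are look-alikes and the green jar is absent. I will recheck for a green jar once the arm has moved. The chosen mallet is confirmed as the large one, and the bay order from +y to −y is yellow, black, blue, green. The disc fit gives 84 mm spacing and a yaw of about 0.089. I start with the black jar.

```bash
cat >> h.py <<'E'
YAW=np.arctan2(.0223,.2510); CX=np.array([np.cos(YAW),np.sin(YAW),0]);CY=np.array([-np.sin(YAW),np.cos(YAW),0])
BAY={"yellow":(.6478,.1627),"black":(.6553,.0791),"blue":(.6623,-.0046),"green":(.6701,-.0883)}
def q(th): return [np.cos(th/2),np.sin(th/2),0,0]
def lid(c,n,near,r=.09):
    for b in blobs(c,n,.1,.145,120,(near[0]-r,near[0]+r,near[1]-r,near[1]+r)):
        e=b[3]-b[2]
        if max(e[:2])<.075: return (b[2]+b[3])/2
def carry(n,near):
    c=capture("top");p=lid(c,n,near);print(n,"lid",p)
    x,y=p[:2];Q=q(YAW);move_gripper(.088)
    move_ptp([x,y,.2],Q);servo_line([x,y,.068],rate=.15);move_gripper(.03);print("gap",current_finger_gap())
    servo_line([x,y,.215],rate=.2)
    t=np.array([*BAY[n],0])-.004*CX
    move_ptp([t[0],t[1],.215],Q);servo_line([t[0],t[1],.09],rate=.15)
    print("contact",servo_line([t[0],t[1],.074],rate=.04,contact_N=6),current_position())
    move_gripper(.08);servo_line([t[0],t[1],.215],rate=.2)
    print("clock",current_clock())
E
python3 - <<'E'
from h import *
carry("black",(.6485,-.2445))
c=capture("top");print(lid(c,"black",BAY["black"]),lid(c,"yellow",(.446,.017)),lid(c,"blue",(.44,.1245)))
cv2.imwrite("pics/v4.png",c["image"]);print([b for b in blobs(c,"green",.03,.14,20,(0,.83,-.9,.55))])
E
```

```text
black lid [ 0.6475 -0.2445  0.1155]
gap 0.05822389451325356
contact True [0.65155318 0.07880922 0.07484244]
clock 11.4167
None None None
[(np.int32(61), array([ 0.7073, -0.0907,  0.0478]), array([ 0.7  , -0.112,  0.035]), array([ 0.716, -0.071,  0.057]))]
```

View pics/v4.png

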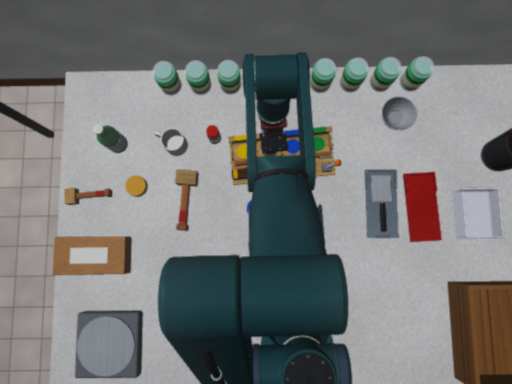

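No green jar was hidden under the arm; the thing at (500,150) is a larger black look-alike. From here I park the arm aside for each look.

```bash
cat >> h.py <<'E'
def park(): goto_joints([-1.455,.359,1.51,0,1.272,-.115])
E
python3 - <<'E'
from h import *
park();c=capture("top");print(lid(c,"black",BAY["black"]))
carry("yellow",(.446,.017));park();carry("blue",(.44,.1245));park()
c=capture("top");s=capture("side")
for n in("black","yellow","blue"):print(n,lid(c,n,BAY[n],.05),BAY[n])
print("orange",blobs(c,"orange",.03,.13,4),blobs(s,"orange",.03,.13,4))
print([(b[1],b[2],b[3]) for b in blobs(c,"yellow",.03,.06,8,(.5,.6,.1,.3))])
o=np.hstack([cv2.resize(c["image"][120:200,200:360],(480,240)),cv2.resize(s["image"][130:230,170:290],(288,240))])
cv2.imwrite("pics/v5.png",o)
E
```

```text
[0.65  0.077 0.119]
yellow lid [0.446  0.0175 0.1145]
gap 0.05874373710464917
contact False [0.64340676 0.16232252 0.07359808]
clock 23.7167
blue lid [0.4395 0.1245 0.114 ]
gap 0.05822268142486266
contact True [ 0.65868631 -0.00495475  0.07440321]
clock 36.3083
black [0.6495 0.077  0.1195] (0.6553, 0.0791)
yellow [0.6435 0.1615 0.119 ] (0.6478, 0.1627)
blue [ 0.6575 -0.004   0.118 ] (0.6623, -0.0046)
orange [(np.int32(9), array([ 0.5862, -0.1366,  0.0974]), array([ 0.583, -0.141,  0.095]), array([ 0.589, -0.132,  0.1  ]))] [(np.int32(4), array([ 0.5839, -0.134 ,  0.0922]), array([ 0.582, -0.137,  0.09 ]), array([ 0.586, -0.132,  0.095])), (np.int32(4), array([0.6981, 0.2806, 0.0769]), array([0.693, 0.278, 0.075]), array([0.704, 0.282, 0.078]))]
[(array([0.5606, 0.1909, 0.0534]), array([0.549, 0.185, 0.048]), array([0.573, 0.195, 0.058]))]
```

View pics/v5.png

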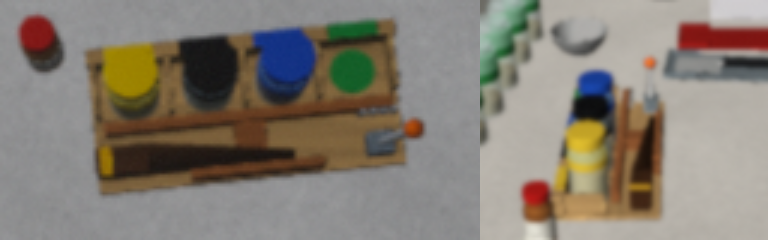

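All three jars sit in their bays about 4 mm to the −x side, as asked, with the pawl knob at (0.585, −0.136) on the free side. Next is the pawl.

```bash
python3 - <<'E'
from h import *
k=np.array([.585,-.136,0]);Q=q(YAW)
P=lambda d,z:(k+d*CY+[0,0,z]).tolist()
move_gripper(0)
move_ptp(P(-.055,.17),Q);servo_line(P(-.055,.072),rate=.15)
print(servo_line(P(.02,.072),rate=.06,contact_N=15),((current_position()-k)@CY))
print(servo_line(P(.050,.072),rate=.04,contact_N=10),((current_position()-k)@CY),current_force())
servo_line(P(-.0,.072),rate=.1);servo_line(P(-.0,.2),rate=.2);park()
c=capture("top");s=capture("side")
for C in(c,s):
  for b in blobs(C,"orange",.03,.13,4): print(b[0],b[1],(b[1]-k)@CX,(b[1]-k)@CY)
for n in("black","yellow","blue"):print(n,lid(c,n,BAY[n],.05),BAY[n])
print(current_clock())
cv2.imwrite("pics/v6.png",np.hstack([cv2.resize(c["image"][120:200,200:360],(480,240)),cv2.resize(c["image"][160:235,160:215],(176,240))]))
W=cloud(c)
m=(abs(W[...,0]-.5)<.16)&(abs(W[...,1]-.37)<.1)&(W[...,2]>.02)&(W[...,2]<.065);X=W[m]
for a in np.arange(.38,.60,.02):
    r=X[abs(X[:,0]-a)<.01]
    if len(r):print(a.round(2),len(r),r[:,1].min().round(4),r[:,1].max().round(4),np.median(r[:,2]).round(3))
print(X.min(0),X.max(0))
W=cloud(c);m=colmask(c,"red")&(abs(W[...,0]-.45)<.2)&(abs(W[...,1]+.43)<.15)
print(cv2.minAreaRect(W[m][:,:2].astype(np.float32)))
E
```

```text
False 0.019647673479057947
False 0.049931043237468366 [-0.22436732  0.02756976  0.47042452]
9 [ 0.5857 -0.1362  0.0997] 0.0006795543614783035 -0.0002611625352072037
4 [ 0.5837 -0.1327  0.0929] -0.0010028625478227494 0.0034020973986901614
4 [0.6983 0.2802 0.0766] 0.1496875234235063 0.4045404495613971
black [0.6495 0.077  0.118 ] (0.6553, 0.0791)
yellow [0.644  0.1615 0.1195] (0.6478, 0.1627)
blue [ 0.657 -0.004  0.118] (0.6623, -0.0046)
49.45
0.38 52 0.3581 0.3848 0.038
0.4 50 0.3569 0.3821 0.038
0.42 48 0.3552 0.378 0.038
0.44 49 0.3536 0.3796 0.038
0.46 49 0.3525 0.3752 0.038
0.48 104 0.328 0.3959 0.046
0.5 136 0.3263 0.3976 0.048
0.52 119 0.3245 0.3943 0.048
[0.34201701 0.32448877 0.0202599 ] [0.65934313 0.41538561 0.06491803]
((0.44867128133773804, -0.4320480525493622), (0.2247113138437271, 0.10460498183965683), 3.311840295791626)
```

View pics/v6.png

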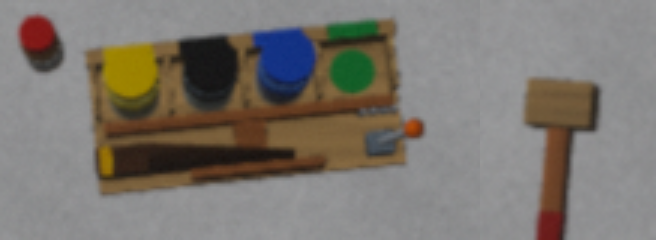

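The pawl did not move, though the finger met no resistance, so it missed or straddled the knob. The mallet has also been knocked: its head is now at x≈0.51. I check the gap and the tool position mid-push.

```bash
python3 - <<'E'
from h import *
k=np.array([.585,-.136,0]);Q=q(YAW)
P=lambda d,z:(k+d*CY+[0,0,z]).tolist()
move_gripper(0);print("gap",current_finger_gap())
move_ptp(P(-.055,.17),Q);servo_line(P(-.055,.066),rate=.15)
print(servo_line(P(-.02,.066),rate=.06),current_position(),current_force())
s=capture("side")
servo_line(P(.01,.066),rate=.06);print(current_force())
s2=capture("side")
cv2.imwrite("pics/v7.png",np.hstack([cv2.resize(x["image"][120:200,200:290],(396,352),interpolation=cv2.INTER_CUBIC) for x in(s,s2)]))
E
```

```text
gap 0.0003836001372925813
False [ 0.5871909  -0.15600865  0.06717863] [-1.76452822 -2.84311424  6.54743373]
[-0.49267768 -0.07138407  1.07868119]
```

View pics/v7.png

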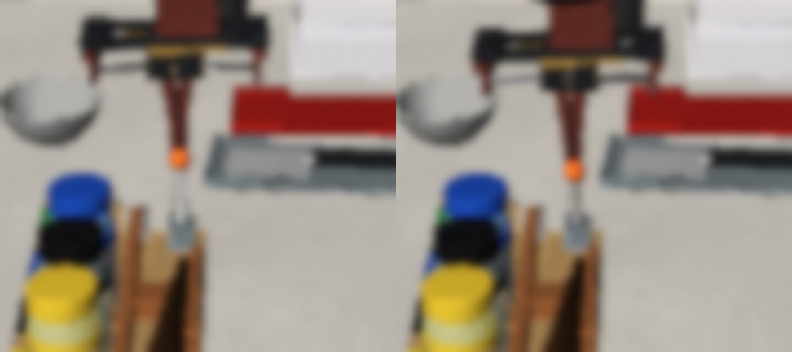

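```bash
python3 - <<'E'
from h import *
k=np.array([.585,-.136,0]);P=lambda d,z:(k+d*CY+[0,0,z]).tolist()
im=[]
for d in(.02,.03,.04):
    print(d,servo_line(P(d,.066),rate=.05,contact_N=12),(current_position()-k)@CY,current_force())
    s=capture("side");im.append(cv2.resize(s["image"][120:200,210:280],(266,304),interpolation=cv2.INTER_CUBIC))
    for b in blobs(s,"orange",.03,.13,3): print(b[0],b[1],(b[1]-k)@CY)
cv2.imwrite("pics/v8.png",np.hstack(im))
E
```

```text
0.02 False 0.02104635998763404 [-0.10156193 -0.34700171 -0.15155656]
8 [0.6983 0.2812 0.0743] 0.40553652608984286
6 [ 0.5791 -0.0893  0.0947] 0.047038900527210395
0.03 False 0.030547400333684145 [-0.13282452  0.94390758  0.19869756]
8 [0.6982 0.2816 0.0746] 0.405943806305438
7 [ 0.5788 -0.0792  0.0919] 0.05712582227716278
0.04 True 0.03452199870976054 [-1.46661858 -2.92807514  6.68840903]
9 [0.6979 0.2808 0.0734] 0.405173493895332
7 [ 0.5789 -0.0796  0.0916] 0.05671854206156762
```

View pics/v8.png

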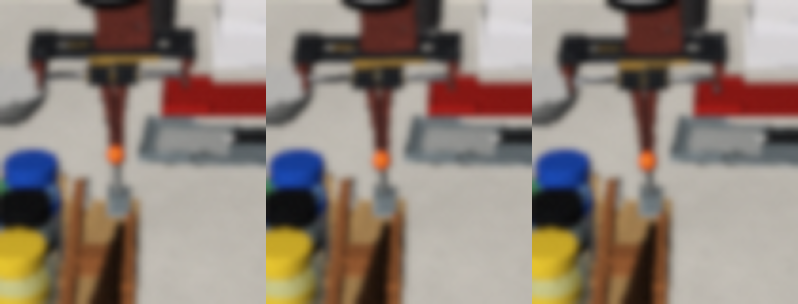

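The knob now sits at +57 mm, the full travel, hard against the hold stop. I back away, recheck, then measure the mallet and slot.

```bash
python3 - <<'E'
from h import *
k=np.array([.585,-.136,0]);P=lambda d,z:(k+d*CY+[0,0,z]).tolist()
servo_line(P(.015,.066),rate=.1);servo_line(P(.012,.2),rate=.2);goto_joints([-1.2,.359,1.51,0,1.272,-.115])
c=capture("top");s=capture("side");print(current_clock())
for C in(c,s):
  for b in blobs(C,"orange",.03,.13,3)[:3]: print("knob",b[1],(b[1]-k)@CY)
goto_joints([1.2,.359,1.51,0,1.272,-.115]) if 0 else None
W=cloud(c);B=(abs(W[...,0]-.46)<.15)&(abs(W[...,1]-.37)<.07)
X=W[B&(W[...,2]>.044)&(W[...,2]<.065)]
for nm,X in(("head",X[X[:,0]>.45]),("knob",X[X[:,0]<.42]),("handle",W[B&(W[...,2]>.034)&(W[...,2]<.044)])):
    print(nm,len(X),X[:,:2].min(0).round(4),X[:,:2].max(0).round(4),cv2.minAreaRect(X[:,:2].astype(np.float32)))
m=colmask(c,"red")&(abs(W[...,0]-.45)<.2)&(abs(W[...,1]+.43)<.15);R=W[m]
ctr,sz,ang=cv2.minAreaRect(R[:,:2].astype(np.float32));print(ctr,sz,ang)
a=.058;ex=np.array([np.cos(a),np.sin(a)]);ey=np.array([-ex[1],ex[0]]);u=(R[:,:2]-ctr)@ex;v=(R[:,:2]-ctr)@ey
for lo in np.arange(-.12,.12,.03):
    r=(u>=lo)&(u<lo+.03);print(lo.round(2),[np.round(R[r&(v>=a)&(v<a+.0175),2].mean()*1000,1) for a in np.arange(-.0525,.05,.0175)],v[r].min().round(4),v[r].max().round(4))
D=cv2.resize(c["image"][165:250,395:450],(330,510),interpolation=cv2.INTER_CUBIC);E=cv2.resize(c["image"][165:250,160:215],(330,510),interpolation=cv2.INTER_CUBIC)
cv2.imwrite("pics/v9.png",np.hstack([E,D]))
E
```

```text
58.325
knob [ 0.5819 -0.0818  0.0966] 0.05426168557248099
knob [ 0.5784 -0.0717  0.0938] 0.06463179465737316
knob [0.6981 0.282  0.0772] 0.40635108652103313
head 287 [0.4566 0.3268] [0.5303 0.3973] ((0.4923611581325531, 0.362426221370697), (0.07075344771146774, 0.07209189236164093), 85.52576446533203)
knob 61 [0.3292 0.358 ] [0.378  0.3917] ((0.3523913621902466, 0.37084081768989563), (0.03177595138549805, 0.04688034951686859), 75.02098846435547)
handle 307 [0.3293 0.3254] [0.5304 0.3939] ((0.42980873584747314, 0.36561042070388794), (0.06613320857286453, 0.19919650256633759), 84.74019622802734)
(0.42259854078292847, -0.4332936704158783) (0.27621951699256897, 0.10364588350057602) 3.0507922172546387<stdin>:16: RuntimeWarning: Mean of empty slice.
  ret = ret.dtype.type(ret / rcount)
Traceback (most recent call last):
ValueError: zero-size array to reduction operation minimum which has no identity
```

The pawl is confirmed over. The mallet spans x 0.329–0.530, which matches its 200 mm length, so the grip point is about (0.451, 0.365) with axis angle −0.086. I pick it up, then look at the slot and the held mallet.

```bash
cat >> h.py <<'E'
MA=-.086
def qm(a): return q(a+np.pi/2)
E
python3 - <<'E'
from h import *
g=np.array([.451,.365])+.012*np.array([np.cos(MA),np.sin(MA)])
move_gripper(.07);move_ptp([*g,.13],qm(MA));servo_line([*g,.006],rate=.12,contact_N=15);print(current_position())
move_gripper(.01);print("gap",current_finger_gap());servo_line([*g,.14],rate=.12);print("gap",current_finger_gap(),current_force(),current_torque(),current_clock())
c=capture("top");s=capture("side");W=cloud(c)
m=colmask(c,"red")&(abs(W[...,0]-.45)<.13)&(abs(W[...,1]+.43)<.08);R=W[m]
ctr,sz,ang=cv2.minAreaRect(R[:,:2].astype(np.float32));print(ctr,sz,ang)
a=np.radians(ang if ang<45 else ang-90);ex=np.array([np.cos(a),np.sin(a)]);ey=np.array([-ex[1],ex[0]]);u=(R[:,:2]-ctr)@ex;v=(R[:,:2]-ctr)@ey
for lo in np.arange(-.11,.11,.0275):
    r=(u>=lo)&(u<lo+.0275);print(lo.round(2),[np.round(R[r&(v>=b)&(v<b+.0175),2].mean()*1000,1) for b in np.arange(-.0525,.05,.0175)],v[r].min().round(4),v[r].max().round(4))
print("wedge",[(b[1],b[2],b[3]) for b in blobs(c,"yellow",.03,.06,8,(.5,.6,.1,.3))])
X=W[(W[...,2]>.02)&(W[...,2]<.03)]
D=cv2.resize(c["image"][165:250,395:450],(330,510),interpolation=cv2.INTER_CUBIC);E=cv2.resize(s["image"][130:280,180:310],(442,510),interpolation=cv2.INTER_CUBIC)
cv2.imwrite("pics/v9.png",np.hstack([E,D]))
E
```

```text
[0.46355675 0.36434179 0.006674  ]
gap 0.023349545430567283
gap 0.023584701104061967 [-0.43202326 -0.06447688 -3.13936542] [ 0.04426068 -0.16930286 -0.00591765] 65.9083
(0.44856148958206177, -0.4314515292644501) (0.22456279397010803, 0.10450868308544159) 3.00423526763916
-0.11 [np.float64(5.2), np.float64(7.1), np.float64(7.4), np.float64(7.6), np.float64(7.0), np.float64(7.0)] -0.0512 0.0489
-0.08 [np.float64(6.4), np.float64(6.1), np.float64(6.7), np.float64(7.0), np.float64(6.1), np.float64(6.8)] -0.0504 0.049
-0.06 [np.float64(6.8), np.float64(6.8), np.float64(6.8), np.float64(6.3), np.float64(6.3), np.float64(6.8)] -0.0503 0.0488
-0.03 [np.float64(6.2), np.float64(6.9), np.float64(7.0), np.float64(6.4), np.float64(5.4), np.float64(7.2)] -0.0502 0.0496
-0.0 [np.float64(6.7), np.float64(7.5), np.float64(6.5), np.float64(6.7), np.float64(6.4), np.float64(6.4)] -0.0518 0.0483
0.03 [np.float64(6.2), np.float64(6.4), np.float64(5.8), np.float64(6.9), np.float64(6.8), np.float64(8.1)] -0.0513 0.0495
0.05 [np.float64(9.5), np.float64(6.1), np.float64(6.6), np.float64(6.3), np.float64(6.6), np.float64(11.0)] -0.052 0.0513
0.08 [np.float64(10.2), np.float64(6.5), np.float64(6.8), np.float64(6.6), np.float64(6.9), np.float64(11.6)] -0.0523 0.0523
wedge [(array([0.5614, 0.1904, 0.0532]), array([0.549, 0.184, 0.046]), array([0.574, 0.195, 0.058]))]
```

View pics/v9.png

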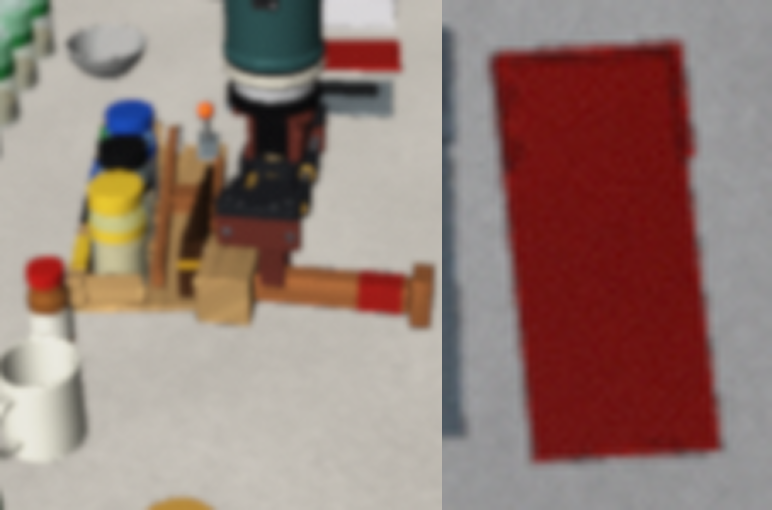

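The mallet is held level, and the slot pocket (raised lips) is at the +x end, centre (0.4486, −0.4315), angle 0.055. Next come the taps.

```bash
cat > tap.py <<'E'
from h import *
F=np.array([.562,.195,0]);Q=qm(YAW);Z=.023
T=lambda d:(F+(d+.035)*CY-.042*CX+[0,0,Z]).tolist()   # head face at signed distance d from initial wedge face
dist=lambda:(np.array(current_position())-F)@CY-.035
E
python3 - <<'E'
from tap import *
p=T(.04)
move_ptp([p[0],p[1],.14],Q);servo_line(p,rate=.12);print(current_position(),p,current_clock())
for d in(-.025,-.05):
    f0=np.array(current_force())
    print("tap",d,servo_line(T(d),rate=.12,contact_N=25),dist(),np.array(current_force())-f0,current_torque(),"gap",current_finger_gap())
    servo_line(T(dist()+.03),rate=.15)
print(current_clock())
c=capture("top");s=capture("side")
print("wedge",[(b[1],b[2],b[3]) for b in blobs(c,"yellow",.03,.06,4,(.5,.6,.05,.3))],[(b[1],b[2],b[3]) for b in blobs(s,"yellow",.02,.06,4,(.5,.6,.05,.3))])
cv2.imwrite("pics/v10.png",cv2.resize(s["image"][130:260,180:310],(520,520),interpolation=cv2.INTER_CUBIC))
E
```

```text
[0.51419945 0.26640982 0.02367766] [0.5135275826426285, 0.26598890586234436, 0.023] 67.65
tap -0.025 False -0.025718334556196765 [-0.42931921  0.45388251 -0.71353605] [ 0.00868776 -0.12588555 -0.01261366] gap 0.023366027209504186
tap -0.05 True -0.045511310001458916 [-2.28375084  5.53429877  1.54797509] [1.3377648  0.02383003 0.19196941] gap 0.023296322734200726
69.4917
wedge [] []
```

View pics/v10.png

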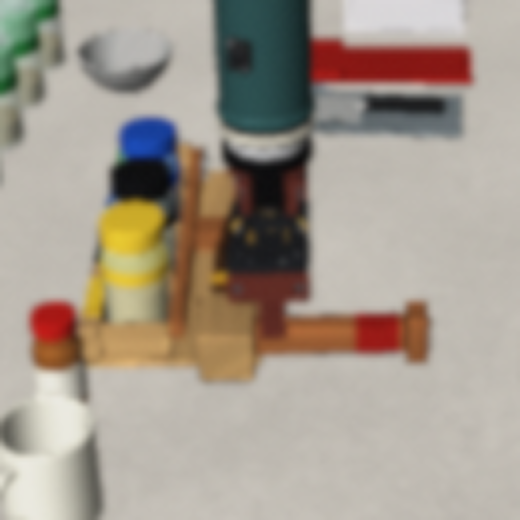

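The wedge's yellow end moved well in. I tap again to find where it stops.

```bash
python3 - <<'E'
from tap import *
print(dist(),current_force())
for i,(r,N) in enumerate([(.12,25),(.06,25),(.06,30)]):
    print("tap",servo_line(T(-.085),rate=r,contact_N=N),dist(),current_force(),current_torque()," gap",current_finger_gap())
    servo_line(T(dist()+.03),rate=.15)
servo_line(T(.06),rate=.15);p=T(.06);servo_line([p[0],p[1],.15],rate=.2)
move_ptp([.45,.38,.2],qm(YAW));print(current_clock())
c=capture("top");s=capture("side")
for C in(c,s):print("wedge",[((b[1]-F)@CY,(b[2]-F)@CY,(b[3]-F)@CY) for b in blobs(C,"yellow",.02,.06,4,(.5,.6,.05,.3))])
for n in("black","yellow","blue"):print(n,lid(c,n,BAY[n],.05),BAY[n])
print(blobs(s,"orange",.03,.13,3)[:3])
cv2.imwrite("pics/v11.png",np.hstack([cv2.resize(c["image"][120:200,200:360],(480,240)),cv2.resize(s["image"][130:250,170:290],(240,240))]))
E
```

```text
-0.01648194524396378 [ 0.5303106  -0.536469   -2.46651322]
tap True -0.04684076995706706 [-5.12680063 10.71566003 -0.77232944] [1.85295095 0.6933506  0.17343825]  gap 0.023787404256641297
tap True -0.04663094160626691 [-0.21498656  8.00611655 -2.88519681] [ 1.54459297 -0.11040975  0.21773753]  gap 0.023781304985823048
tap True -0.046821434882714175 [ 0.55595561  9.40924329 -1.56894042] [ 1.65396771 -0.13519934  0.17916204]  gap 0.023909957739465377
74.3667
wedge [(np.float64(-0.05794264471481211), np.float64(-0.061867860870393566), np.float64(-0.05438498476665951))]
wedge []
black [0.653  0.077  0.1185] (0.6553, 0.0791)
yellow [0.6475 0.163  0.121 ] (0.6478, 0.1627)
blue [ 0.6615 -0.0035  0.119 ] (0.6623, -0.0046)
[(np.int32(7), array([0.6982, 0.2819, 0.0756]), array([0.694, 0.278, 0.07 ]), array([0.703, 0.286, 0.081])), (np.int32(5), array([ 0.5793, -0.0782,  0.0904]), array([ 0.575, -0.08 ,  0.085]), array([ 0.583, -0.075,  0.095]))]
```

View pics/v11.png

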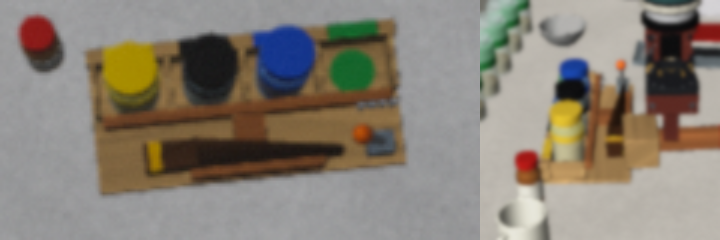

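The wedge is tight: it advanced about 53 mm and three more taps stopped within 0.2 mm of each other at 25–30 N. The jars shifted about 4 mm onto their bay mids and the pawl is over. I check how the mallet sits in the hand before laying it down.

```bash
python3 - <<'E'
from h import *
s=capture("side");W=cloud(s);p=np.array(current_position());H=p-.042*0
B=(W[...,2]>.16)&(W[...,2]<.27)&(W[...,1]>.33)&(W[...,1]<.46)&(W[...,0]>.3)&(W[...,0]<.56)
L=(W-p); u=L@CX; v=L@CY; w=L[...,2]
hd=B&(u>.022)&(u<.062)&(v>.030)&(w<.04)&(w>-.004); X=np.c_[u[hd],v[hd],w[hd]]
print(len(X),"head+y face: slope",np.polyfit(X[:,0],X[:,1],1))
hs=B&(u<-.03)&(u>-.10)&(abs(v)<.03)&(v>.003);Y=np.c_[u[hs],v[hs],w[hs]]
print(len(Y),"handle y slope",np.polyfit(Y[:,0],Y[:,1],1))
for a in np.arange(-.14,.09,.02):
    r=B&(abs(u-a)<.01)&(abs(v)<.05)&(w<.05)
    if r.sum()>3: print(a.round(2),r.sum(),"v",v[r].min().round(4),v[r].max().round(4),"w",w[r].min().round(4),w[r].max().round(4))
E
```

```text
198 head+y face: slope [0.05513878 0.03426767]
215 handle y slope [0.04492845 0.00974441]
-0.14 24 v -0.0196 0.0091 w -0.0046 0.0412
-0.12 133 v -0.0216 0.0109 w -0.0038 0.0424
-0.1 89 v -0.0187 0.0082 w 0.002 0.033
-0.08 94 v -0.0152 0.0103 w 0.0038 0.0332
-0.06 86 v -0.0172 0.0101 w 0.0023 0.033
-0.04 84 v -0.0127 0.0118 w 0.0034 0.0336
-0.02 84 v -0.0118 0.013 w 0.0054 0.0328
0.0 85 v 0.0068 0.0221 w 0.0043 0.05
0.02 160 v -0.0269 0.0382 w -0.0046 0.0488
0.04 199 v -0.0291 0.0401 w -0.0051 0.0437
0.06 148 v -0.0292 0.0407 w -0.0035 0.0438
```

The mallet is yawed about +0.05 rad in the grip and otherwise level and centred. I compensate for that when laying it down.

```bash
python3 - <<'E'
from h import *
a=.055;ex=np.array([np.cos(a),np.sin(a)]);t=np.array([.4486,-.4315])+.034*ex;Q=qm(a-.052)
move_ptp([.45,.38,.25],qm(YAW));move_ptp([*t,.22],Q);servo_line([*t,.03],rate=.15)
print(servo_line([*t,.011],rate=.03,contact_N=4),current_position())
move_gripper(.046);servo_line([*t,.15],rate=.1);goto_joints([0,.1,1.3,0,1.5,0]) if 0 else move_ptp([.42,.25,.25],qm(0));print(current_clock())
c=capture("top");W=cloud(c)
L=W[...,:2]-np.array([.4486,-.4315]);u=L@ex;v=L@np.array([-ex[1],ex[0]])
for b in np.arange(-.12,.13,.02):
    r=(abs(u-b)<.01)&(abs(v)<.06)&(W[...,2]>.03)
    if r.sum()>3:print(b.round(2),r.sum(),v[r].min().round(4),v[r].max().round(4),np.median(W[r][:,2]).round(3))
r=(abs(v)<.06)&(abs(u)<.14)&(W[...,2]>.03);print(u[r].min(),u[r].max())
for n in("black","yellow","blue"):print(n,lid(c,n,BAY[n],.05))
cv2.imwrite("pics/v12.png",cv2.resize(c["image"][90:260,150:470],(800,425),interpolation=cv2.INTER_CUBIC))
E
```

```text
True [ 0.48236529 -0.42943763  0.01158629]
84.2417
-0.1 33 -0.0055 0.0261 0.053
-0.08 67 -0.0084 0.0261 0.049
-0.06 57 -0.0047 0.022 0.044
-0.04 54 -0.0059 0.0198 0.044
-0.02 53 -0.0066 0.0189 0.043
0.0 55 -0.0071 0.0171 0.043
0.02 52 -0.0109 0.0148 0.044
0.04 55 -0.0116 0.0148 0.044
0.06 143 -0.0359 0.0366 0.053
0.08 141 -0.0346 0.0357 0.054
0.1 78 -0.0349 0.0344 0.054
-0.0977623383954301 0.10209417588533246
black [0.653  0.0775 0.1175]
yellow [0.647  0.1615 0.1185]
blue [ 0.661  -0.003   0.1175]
```

View pics/v12.png

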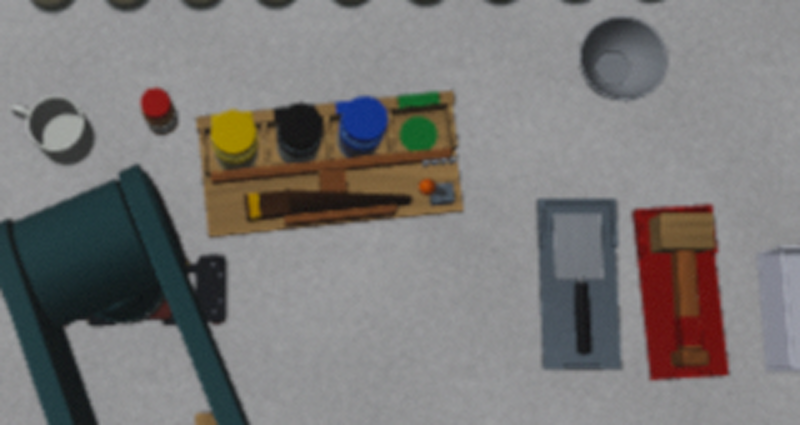

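The picture shows the mallet flat on the red slot's floor. Its head (top-left about (683,232) in the crop) is inside the pocket lips, within ±36 mm against ±46 mm, and its top is at 54 mm. The jars, pawl and wedge are unchanged, and the spatula, spice jar and mug are where they were.

```bash
python3 - <<'E'
from bench import *
sleep(.5);close_job()
E
```

```text
the job is handed in; nothing more can be done
```

The job is done and handed in, using about 85 s of the 208 s.

- **Jars:** Black, yellow and blue stand in their own bays. The green jar was absent; the nine pale green-lidded jars at the back are look-alikes and were left alone.
- **Pawl:** The first push failed, leaving the knob at its starting place. A second, lower push took it to its stop on the hold side (57 mm of travel). It was still over in the last picture.
- **Wedge:** It took five mallet taps in all, with the mallet backed off between each. The wedge advanced about 53 mm. The last three taps stopped within 0.2 mm of each other at 25–30 N, so it sits tight. I did not read the wedge joint itself. All three jars shifted about 4 mm onto their clamped positions.
- **Mallet:** It was knocked about 5 cm during the run, so I located it again before picking it up. It now lies flat in the red slot with its head in the pocket, turned about 0.06 rad (3.5°) from the slot's axis because it twisted slightly in the grip. I left it at that.
- **Other things:** The spatula, spice jar and mug look unmoved in the last picture.

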